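Peel the top sample tray and present it to the code reader

TASK

Wake the code reader by pressing its green, then yellow, then blue key, one at a time and each let up again; then pinch the orange tab of the white top tray and peel the tray off the clinging stack by raising that corner well up first while the opposite corner stays down, so that the blue trays below stay standing where they are. Then present it: hold the tray level, centred about 10 cm above the reader's dark window, and finish while still holding it there in the gripper; leave everything else alone.

Things in the scene. Friction and masses are not known exactly. Their poses are not given: they have to be found in the camera images.
- reader: Code reader fixed to the bench: flat white console 160 (x) x 190 (y) mm, top 35 mm above the bench. Origin at the centre of its underside, z up; its local -x edge is the front with the three keys in a row along y (local x -52 mm; y +55, 0, -55 mm), behind them the dark reading window.
- window (a point): Middle of the reader's dark glass window (80 x 100 mm), on its surface, 36.6 mm above the bench; axes as the reader's.
- key_green (a joint): Travel of the green push key, m: 0 up, 0.006 fully down; the spring takes about 4 N to go fully down and returns it. It counts as pressed from 0.004, as up below 0.002.
- key_green_top (a point): Centre of the top face of the green key's round cap (24 mm across; neighbouring keys 55 mm apart); press straight down. Which of the three places holds which colour varies.
- key_yellow (a joint): Travel of the yellow push key, m: 0 up, 0.006 fully down; the spring takes about 4 N to go fully down and returns it. It counts as pressed from 0.004, as up below 0.002.
- key_yellow_top (a point): Centre of the top face of the yellow key's round cap (24 mm across; neighbouring keys 55 mm apart); press straight down. Which of the three places holds which colour varies.
- key_blue (a joint): Travel of the blue push key, m: 0 up, 0.006 fully down; the spring takes about 4 N to go fully down and returns it. It counts as pressed from 0.004, as up below 0.002.
- key_blue_top (a point): Centre of the top face of the blue key's round cap (24 mm across; neighbouring keys 55 mm apart); press straight down. Which of the three places holds which colour varies.
- tray_stack: Nested light blue trays below the top one, one loose body of 0.7 kg: rim 100 (x) x 140 (y) mm, its top 45 mm above the bench. Origin at the centre of its underside, z up. A dark sprung catch at each cut corner (top 55 mm above the bench) clings to the top tray: after 1 mm of free play a corner needs about 2 N over 2 mm to pop free. All four together can lift the stack.
- top_tray: The white formed tray on top, 40 to 85 g, loose: rim 100 (x) x 140 (y) mm with 12 mm cut corners, 17 mm deep with six shallow pockets; rim 3 mm thick, its top 17 mm above the tray's origin. Origin at the centre of its underside, z up. At the start it lies nested in the stack with the same yaw, origin 31 mm above the bench.
- tab (a point): On the upright orange pull tab on the top tray, just inside its local -x, -y corner. Tab: plate 5 mm thick, 26 mm long along the tray's local (1,1) direction, 30 mm tall from the rim top. Site at tray (-28.4, -48.4, 35) mm: mid-tab, 18 mm above the rim top, 12 mm below the tab's top edge; axes as the tray's. Pinch across the 5 mm, from above.
- far_corner (a point): On the top tray's rim at the corner opposite the tab, on its underside: tray (44, 64, 14) mm. About this point the tray turns while it is peeled: turn about the horizontal direction local (1,-1), the tab rising; it lies 45 mm above the bench while seated.
- tray_middle (a point): Centre of the underside of the top tray (same as its origin).
- cup: White specimen cup, 61 mm across, 66 mm tall, a loose bystander; leave it alone. Origin at the centre of its underside.
- brown_vial: Brown vial with white cap, 33 mm across, 70 mm tall, a loose bystander; leave it alone. Origin at the centre of its underside.
- white_vial: White vial with pink cap, 33 mm across, 70 mm tall, a loose bystander; leave it alone. Origin at the centre of its underside.
- timer: White bench timer, 64 x 64 x 18 mm, lying flat, a loose bystander; leave it alone. Origin at the centre of its underside.
- marker: Orange and black marker pen lying down, 122 mm long along its y, 11 mm thick, a loose bystander; leave it alone. Origin at the centre of its underside.
- tube_block: White block rack for tubes, 158 x 202 x 54 mm, a loose bystander; leave it alone. Origin at the centre of its underside.
Things that resemble listed ones, but are neither listed nor needed, are in the scene too. Leave any red look-alike of the tray_stack alone.

How it is judged:
By the outcome, as a careful person would: the job done as asked, in the order asked, and still so for the second after the job is handed in, while the arm keeps its last pose, push and grip.
It also fails if it takes over 72 s, if anything falls off the work surface, if the arm or the gripper's body presses on something with over 40 N, if the wrist force passes 120 N, or if a joint passes its speed limit or range.

ROBOT

A 6-joint arm with a two-finger parallel gripper is mounted at the origin on a cart in front of the work surface, level with it; the furniture and walls round the work are solid. World frame = base frame: x ahead of the robot, y to its left, z up, the work surface at z = 0. Lengths are in m, angles in rad, forces in N, time in s.
With the tool pointing down it reaches from about 0.275 to 0.875 m from the base axis. Payload 12.5 kg.
Tool frame: the origin (TCP) lies on the centre line of the jaws, within the pads' length; the fingertips stand r.finger_overhang ahead of it and the grasp point (between the pads) lies 3 mm ahead of it (r.finger_overhang is the distance from the TCP to the fingertips, in m); z points along the fingers, y is the line along which they close (so a half turn about z gives the same grasp; the last joint's range is limited). The gripper opens to 85 mm and grips with 20 to 120 N. Pads are 22 mm wide; open, the fingers measure 114 mm over their backs; the gripper's body (76 mm by 85 mm) begins 54 mm behind the grasp point. The pads swing forward as they close: fully open they stand 13 mm farther back than shut.
Start: joints at [1.201, 0.351, 1.652, -0, 1.139, -0.085], TCP at [0.154, 0.528, 0.232] pointing down, gripper open.
Joint ranges: [-2.75, 2.75], [-0.79, 2.1], [0.01, 2.65], [-1.57, 4.71], [0.07, 3.14], [-2.87, 2.87]. Speed limits (rad/s): [2.22, 2.22, 2.79, 3.14, 3.14, 3.14].

INTERFACE

Orientations are given as a unit quaternion [x, y, z, w].
In Python, from cell import r, optics gives the robot as it stands. The module is installed in compiled form; this text tells all that it offers. Calls block until the motion is done:
- r.move_to(position, orientation): joint-space move of the TCP to a pose.
- r.move_linear(position, rot=None, vel=0.15): straight line of the TCP; rot=None keeps the orientation; vel is the mean speed in m/s.
- r.set_joints(angles): joint-space move.
- r.set_gripper(opening, squeeze=None): opening from 0.0 (shut) to 1.0 (fully open); squeeze is the grip in N (None keeps the last); returns when the fingers have stopped.
- r.sleep(seconds).
- r.inverse_kinematics(position, orientation): joint angles nearest the present ones, or None.
- optics.get_image(name): name is "scene" or "top"; returns a dict with "pixels" (384x512x3 uint8, red, green, blue), "depth" (384x512 float32, m along the optical axis (not along the pixel's ray), 0 where there is no reading), "fx", "fy", "cx", "cy" (pixels), "camera_from_world" (4x4, takes a point from world to camera coordinates). Camera axes: x right, y down, z forward; pixel columns grow to the right and rows downward; lengths in m; the calibration is good to about 2 mm. A picture is of the moment at which its call begins.
A pose or a line that the arm cannot do raises r.PlanningError and nothing moves.
- r.hand_in(): hands the job in; it is judged then, once.
Readings, each from a call of its own:
- r.current_t(): time.
- r.current_q(): joint angles.
- r.current_qvel(): joint speeds.
- r.current_effort(): joint torques, N m.
- r.current_tool_pos(): TCP position.
- r.current_ee_rot(): TCP orientation.
- r.current_contact_force(): force on the tool from outside, world axes, zero at the start.
- r.current_torque(): the same for the moment, N m.
- r.current_opening(): opening from 0.0 (shut) to 1.0 (fully open).
- r.current_finger_force(): force on a finger pad.
Only numpy, scipy, OpenCV 4.12 (cv2) and the standard library are available. Lean on these libraries where they do the work, as an engineer would, in place of code of your own. Each camera call takes 0.05 s, during which the arm holds its last target. There are 200 camera calls.

## Working session

There is one attempt and no reset: what is moved stays moved. The work goes in short steps, each a Python script; the robot and the scene stay as the last script left them, time stands still between calls to the robot, and variables do not carry over. Pictures are saved under pics/ and viewed, at most 10 in all, crops included, and the job is handed in when it is done.

```bash
mkdir -p pics
python3 - <<'E'
from cell import r, optics
import numpy as np, cv2, pickle
d={n:optics.get_image(n) for n in("scene","top")}
pickle.dump(d,open('v0.pkl','wb'))
for n in d:
    cv2.imwrite(f'pics/{n}0.png',cv2.resize(d[n]['pixels'][:,:,::-1],(800,600),interpolation=cv2.INTER_CUBIC))
    print(n,np.round(d[n]['camera_from_world'],3).tolist(),d[n]['fx'],d[n]['cx'],d[n]['cy'])
print(r.current_t(),r.finger_overhang,r.current_ee_rot())
E
```

```text
scene [[0.544, -0.839, 0.013, -0.302], [-0.514, -0.345, -0.786, 0.373], [0.664, 0.421, -0.618, 0.812], [0.0, 0.0, 0.0, 1.0]] 352.996575318008 261.0818505040529 188.95792149415155
top [[0.005, -1.0, 0.015, 0.015], [-0.981, -0.008, -0.196, 0.591], [0.196, -0.014, -0.981, 1.842], [0.0, 0.0, 0.0, 1.0]] 435.16479077374186 261.67406631526904 194.8643243288487
0.1 0.022 [ 1.41926444e-01  9.89877077e-01 -4.94992620e-04 -1.04866960e-04]
```

View pics/scene0.png

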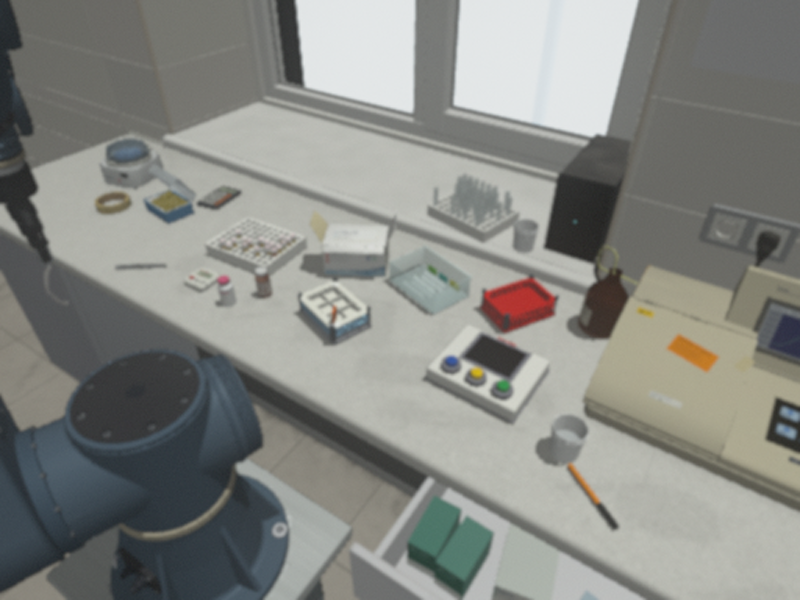

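View pics/top0.png

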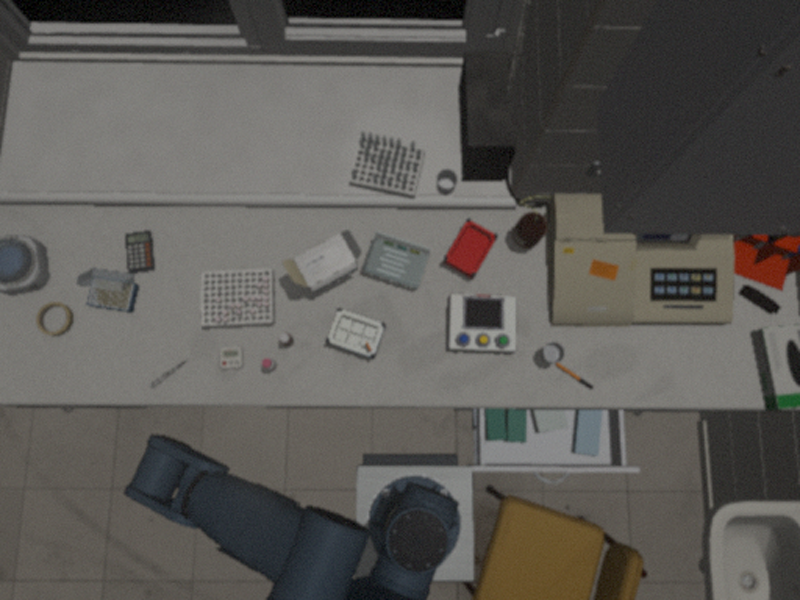

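Scene view (800×600 px): white tray with tab on blue stack at (335,308), tab (334,315). Possible confusions: red tray look-alike (518,303), white box on blue (350,250), clear tray (430,280), tube block (256,243). The reader is at (488,370), with blue key (452,364), yellow (477,376) and green (503,388); the beige analyser (690,350) is not it. In the top view the tray is at (356,334), tab at (368,348), and the reader is at (482,323).

```bash
cat > h.py <<'E'
import numpy as np, cv2
from scipy.spatial.transform import Rotation as R
def ray(im,u,v):
    T=im['camera_from_world'];d=np.array([(u-im['cx'])/im['fx'],(v-im['cy'])/im['fy'],1.])
    Rm=T[:3,:3];return -Rm.T@T[:3,3],Rm.T@d
def onplane(im,u,v,z):
    o,d=ray(im,u,v);return o+d*(z-o[2])/d[2]
def tri(a,pa,b,pb):
    A=[];y=[]
    for im,p in((a,pa),(b,pb)):
        o,d=ray(im,*p);d/=np.linalg.norm(d);P=np.eye(3)-np.outer(d,d);A.append(P);y.append(P@o)
    return np.linalg.lstsq(np.vstack(A),np.hstack(y),rcond=None)[0]
def proj(im,p):
    c=im['camera_from_world']@np.append(p,1);return np.array([c[0]/c[2]*im['fx']+im['cx'],c[1]/c[2]*im['fy']+im['cy']])
def blob(im,box,lo,hi):
    x0,y0,x1,y1=box;h=cv2.cvtColor(im['pixels'],cv2.COLOR_RGB2HSV)[y0:y1,x0:x1]
    m=cv2.inRange(h,np.array(lo),np.array(hi));n,l,s,c=cv2.connectedComponentsWithStats(m)
    k=1+np.argmax(s[1:,4]);return c[k]+[x0,y0],s[k,4],(l==k)
E
python3 - <<'E'
from h import *
import pickle
d=pickle.load(open('v0.pkl','rb'));S,T=d['scene'],d['top']
sc=.64
for n,lo,hi in(('green',(45,90,50),(85,255,255)),('yellow',(18,110,80),(35,255,255)),('blue',(105,110,50),(130,255,255))):
    a=blob(S,[270,205,355,270],lo,hi);b=blob(T,[285,205,332,230],lo,hi)
    p=tri(S,a[0],T,b[0]);print(n,a[0].round(1),a[1],b[0].round(1),b[1],p.round(4),proj(T,p)-b[0], onplane(S,*a[0],.044).round(4),onplane(T,*b[0],.044).round(4))
a=blob(S,[190,175,240,225],(5,120,80),(18,255,255));b=blob(T,[205,195,250,232],(3,110,60),(20,255,255))
print('tab',a[0],a[1],b[0],b[1],tri(S,a[0],T,b[0]).round(4),onplane(S,*a[0],.066),onplane(T,*b[0],.066))
c1=cv2.resize(T['pixels'][190:235,200:260],(400,300),interpolation=cv2.INTER_CUBIC)
c2=cv2.resize(S['pixels'][175:220,185:245],(400,300),interpolation=cv2.INTER_CUBIC)
c3=cv2.resize(T['pixels'][183:231,280:344],(400,300),interpolation=cv2.INTER_CUBIC)
c4=cv2.resize(S['pixels'][203:269,268:356],(400,300),interpolation=cv2.INTER_CUBIC)
cv2.imwrite('pics/crop1.png',np.vstack([np.hstack([c1,c2]),np.hstack([c3,c4])])[:,:,::-1])
E
```

```text
green [321.7 246.5] 34 [321.6 217.2] 16 [ 0.4957 -0.244   0.0478] [ 0.12343134 -0.07462561] [ 0.4996 -0.2434  0.044 ] [ 0.4959 -0.2441  0.044 ]
yellow [304.8 238.3] 43 [309. 217.] 21 [ 0.4964 -0.189   0.049 ] [ 0.16236782 -0.10730171] [ 0.5015 -0.1877  0.044 ] [ 0.4966 -0.1889  0.044 ]
blue [288.5 230.8] 24 [296.4 216.4] 15 [ 0.4986 -0.1338  0.0472] [ 0.06538687 -0.04696552] [ 0.5018 -0.1327  0.044 ] [ 0.4989 -0.1339  0.044 ]
tab [213.5 199. ] 4 [235.33333333 222.        ] 3 [0.4701 0.1298 0.0685] [0.47340717 0.13090384 0.066     ] [0.46946899 0.13088065 0.066     ]
```

View pics/crop1.png

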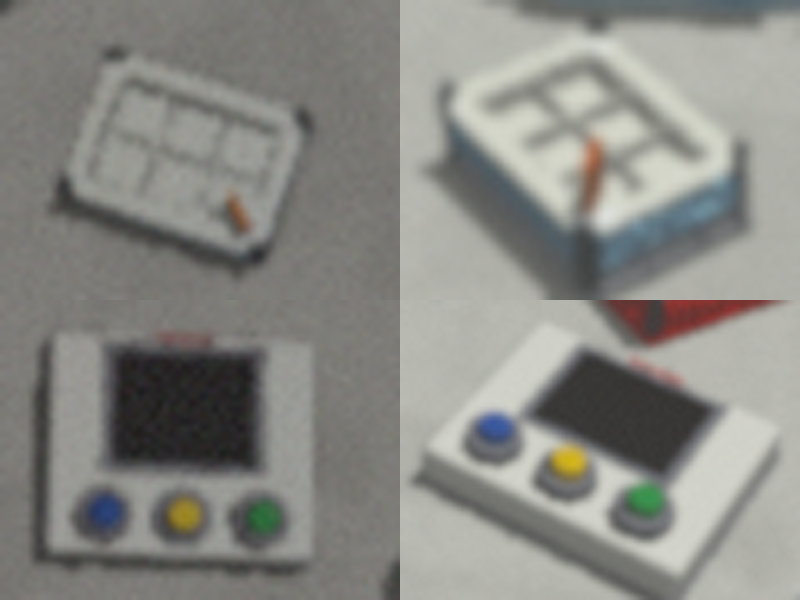

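The choice is confirmed. The tray is white on blue with dark catches at its corners, and the orange tab is at its lower right in the top crop (238,213). The reader keys run blue, yellow, green from left to right.

Run:
```python
from h import *
import pickle
d=pickle.load(open('v0.pkl','rb'));S,T=d['scene'],d['top']
def rect(im,box,z,inv,thr=None):
    x0,y0,x1,y1=box;k=8
    g=cv2.resize(cv2.cvtColor(im['pixels'],cv2.COLOR_RGB2GRAY)[y0:y1,x0:x1],None,fx=k,fy=k,interpolation=cv2.INTER_CUBIC)
    g=cv2.GaussianBlur(g,(0,0),5)
    t,m=cv2.threshold(g,thr or 0,255,(cv2.THRESH_BINARY_INV if inv else cv2.THRESH_BINARY)+(0 if thr else cv2.THRESH_OTSU))
    cs,_=cv2.findContours(m,cv2.RETR_EXTERNAL,cv2.CHAIN_APPROX_NONE);c=max(cs,key=cv2.contourArea)[:,0]
    p=np.array([onplane(im,(u+.5)/k-.5+x0,(v+.5)/k-.5+y0,z)[:2] for u,v in c],np.float32)
    print(t,cv2.minAreaRect(p*1000))
for thr in(None,130,140): rect(T,[205,192,252,234],.048,False,thr)
rect(T,[295,189,324,213],.0366,True)
rect(S,[292,208,350,246],.0366,True,90)
rect(T,[283,185,334,232],.035,False)
# tab direction and extents
for im,box in((S,[205,190,222,210]),(T,[228,212,242,228])):
    x0,y0,x1,y1=box;g=cv2.resize(im['pixels'][y0:y1,x0:x1],None,fx=8,fy=8,interpolation=cv2.INTER_CUBIC).astype(int)
    m=((g[...,0]-g[...,2])>35).astype(np.uint8);ys,xs=np.nonzero(m)
    q=[((xs.mean()+.5)/8-.5+x0),((ys.mean()+.5)/8-.5+y0)];print(q,m.sum()/64,cv2.minAreaRect(np.c_[xs,ys].astype(np.float32)/8));
    if im is S:qs=q
print(tri(S,qs,T,q))
for im in(S,T): print(im['depth'][195:205:3,205:225:5] if im is S else im['depth'][216:219,294:324:6])
```

```text
129.0 ((515.6229248046875, 167.6238555908203), (140.83714294433594, 100.30683135986328), 71.5580062866211)
130.0 ((515.4578247070312, 167.64764404296875), (140.4139404296875, 99.9345474243164), 71.55486297607422)
140.0 ((514.5908203125, 167.55990600585938), (135.49974060058594, 94.94556427001953), 71.5245132446289)
81.0 ((574.3856201171875, -190.57797241210938), (104.33724975585938, 86.47392272949219), 88.7538833618164)
90.0 ((571.142822265625, -193.23907470703125), (99.4173583984375, 79.49417114257812), 88.18844604492188)
93.0 ((539.1419677734375, -187.5634002685547), (209.3568572998047, 229.0880126953125), 0.3755022883415222)
[np.float64(213.37576464906633), np.float64(199.48297649710238)] 24.265625 ((8.58750057220459, 10.387499809265137), (3.2526915073394775, 9.970205307006836), 8.130102157592773)
[np.float64(235.3043864097363), np.float64(221.47553245436106)] 7.703125 ((7.6831207275390625, 9.877388954162598), (5.187564849853516, 1.7757436037063599), 61.38954162597656)
[0.47212306 0.13088144 0.06479647]
[[1.1933032 1.2100525 1.139477  1.1889266]
 [1.173002  1.1959454 1.1472766 1.1993961]
 [1.1595566 1.1713728 1.144564  1.1737484]
 [1.1546563 1.1479722 1.1473991 1.148891 ]]
[[1.8830562 1.8954091 1.8879151 1.8994539 1.901039 ]
 [1.8827575 1.8988863 1.8893125 1.8939764 1.8918358]
 [1.8920646 1.8791342 1.887936  1.8948692 1.8990226]]
```

```bash
cat >> h.py <<'E'
YAW=np.deg2rad(-18.45);C=np.array([.5155,.1676,.031]);Rz=R.from_euler('z',YAW)
WIN=np.array([.5725,-.191,.0366])
KEYS=dict(green=(.4957,-.244),yellow=(.4965,-.189),blue=(.4985,-.134))
def down(a):
    y=np.array([np.cos(a),np.sin(a),0]);z=np.array([0,0,-1.]);return R.from_matrix(np.c_[np.cross(y,z),y,z])
QD=down(YAW+np.deg2rad(135))   # tool y across the tab
G=C+Rz.apply([-.0284,-.0484,.045]) # TCP at pinch: grasp pt 7 mm above site, TCP 3 mm behind
FAR=C+Rz.apply([.044,.064,.014])
AX=Rz.apply(np.array([-1,1,0])/2**.5)
def peel(deg,up=0):
    q=R.from_rotvec(AX*np.deg2rad(deg));return FAR+q.apply(G-FAR)+[0,0,up],(q*QD)
E
python3 - <<'E'
from h import *
from cell import r
global_alt=QD*R.from_euler('z',np.pi)
for n,q in(('a',R.identity()),('b',R.from_euler('z',np.pi))):
    L=[('G',G,QD)]+[(f'p{d}',)+peel(d) for d in(10,20,30,40)]+[('p30u',)+peel(30,.1),('lev',G+[0,0,.12],QD),('win',G-C+WIN+[0,0,.1],QD)]+[(k,np.array([*v,.06]),QD) for k,v in KEYS.items()]
    for m,p,o in L:
        s=r.inverse_kinematics(p,(o*q).as_quat());print(n,m,p.round(3),None if s is None else np.round(s,2))
print(r.current_contact_force(),r.current_opening())
E
```

```text
a G [0.473 0.131 0.076] [ 0.17  0.48  1.93 -0.    0.74 -1.86]
a p10 [0.48  0.134 0.098] [ 0.2   0.52  1.78 -0.05  1.01 -1.8 ]
a p20 [0.49  0.139 0.119] [ 0.23  0.59  1.63 -0.08  1.26 -1.77]
a p30 [0.503 0.145 0.137] [ 0.25  0.68  1.47 -0.11  1.51 -1.75]
a p40 [0.518 0.153 0.153] [ 0.26  0.78  1.3  -0.13  1.75 -1.75]
a p30u [0.503 0.145 0.237] [ 0.25  0.57  1.39 -0.11  1.69 -1.77]
a lev [0.473 0.131 0.196] [ 0.17  0.29  1.84 -0.    1.01 -1.86]
a win [ 0.53  -0.228  0.182] [-0.49  0.46  1.63 -0.    1.06 -2.52]
a green [ 0.496 -0.244  0.06 ] [-0.54  0.59  1.77 -0.    0.78 -2.58]
a yellow [ 0.496 -0.189  0.06 ] [-0.45  0.56  1.83 -0.    0.75 -2.49]
a blue [ 0.498 -0.134  0.06 ] [-0.35  0.54  1.87 -0.    0.73 -2.39]
b G [0.473 0.131 0.076] [ 0.17  0.48  1.93 -0.    0.74  1.28]
b p10 [0.48  0.134 0.098] [ 0.2   0.52  1.78 -0.05  1.01  1.34]
b p20 [0.49  0.139 0.119] [ 0.23  0.59  1.63 -0.08  1.26  1.37]
b p30 [0.503 0.145 0.137] [ 0.25  0.68  1.47 -0.11  1.51  1.39]
b p40 [0.518 0.153 0.153] [ 0.26  0.78  1.3  -0.13  1.75  1.39]
b p30u [0.503 0.145 0.237] [ 0.25  0.57  1.39 -0.11  1.69  1.37]
b lev [0.473 0.131 0.196] [ 0.17  0.29  1.84 -0.    1.01  1.28]
b win [ 0.53  -0.228  0.182] [-0.49  0.46  1.63 -0.    1.06  0.62]
b green [ 0.496 -0.244  0.06 ] [-0.54  0.59  1.77 -0.    0.78  0.57]
b yellow [ 0.496 -0.189  0.06 ] [-0.45  0.56  1.83 -0.    0.75  0.66]
b blue [ 0.498 -0.134  0.06 ] [-0.35  0.54  1.87 -0.    0.73  0.75]
[-0.20463247  0.16087663 -0.14189481] 1.000924499004708
```

```bash
echo 'QD=QD*R.from_euler("z",np.pi)' >> h.py
python3 - <<'E'
from h import *
from cell import r
r.set_gripper(0.0)
q=QD.as_quat()
r.move_to([*KEYS['green'],.12],q); print(r.current_t())
for k in('green','yellow','blue'):
    x,y=KEYS[k]
    r.move_linear([x,y,.095],vel=.15)
    r.move_linear([x,y,.075],vel=.08); r.sleep(.1)
    f0=r.current_contact_force()[2]; z=.075; log=[]
    while z>.060:
        z-=.001; r.move_linear([x,y,z],vel=.02)
        f=r.current_contact_force()[2]-f0; log.append((round((r.current_tool_pos()[2]-.022)*1000,1),round(f,1)))
        if f>6: break
    r.sleep(.15); print(k,log,r.current_contact_force()[2]-f0)
    r.move_linear([x,y,.095],vel=.1); r.sleep(.1)
    print(r.current_t())
r.move_linear([x,y,.13],vel=.2)
E
```

```text
3.8583
green [(np.float64(52.2), np.float64(-0.7)), (np.float64(51.0), np.float64(-0.5)), (np.float64(49.9), np.float64(-0.7)), (np.float64(48.9), np.float64(-1.2)), (np.float64(47.9), np.float64(-0.5)), (np.float64(46.9), np.float64(-0.4)), (np.float64(45.9), np.float64(-0.5)), (np.float64(45.0), np.float64(-0.8)), (np.float64(43.9), np.float64(-0.2)), (np.float64(42.9), np.float64(-0.8)), (np.float64(41.9), np.float64(-0.8)), (np.float64(40.9), np.float64(-0.8)), (np.float64(39.9), np.float64(-0.2)), (np.float64(38.9), np.float64(0.1)), (np.float64(37.9), np.float64(-0.7))] -1.1348813616474644
9.175
yellow [(np.float64(52.2), np.float64(-1.5)), (np.float64(51.0), np.float64(-1.5)), (np.float64(49.9), np.float64(-0.8)), (np.float64(48.9), np.float64(-1.1)), (np.float64(47.9), np.float64(-1.8)), (np.float64(47.0), np.float64(-1.5)), (np.float64(45.9), np.float64(-0.2)), (np.float64(44.9), np.float64(-0.6)), (np.float64(43.9), np.float64(-0.8)), (np.float64(42.9), np.float64(-0.6)), (np.float64(41.9), np.float64(-1.7)), (np.float64(40.9), np.float64(-1.0)), (np.float64(39.9), np.float64(-0.1)), (np.float64(38.9), np.float64(-1.4)), (np.float64(37.9), np.float64(-0.9))] -1.256191882280825
14.6917
blue [(np.float64(52.2), np.float64(0.4)), (np.float64(51.0), np.float64(-0.2)), (np.float64(49.9), np.float64(-0.7)), (np.float64(48.9), np.float64(0.1)), (np.float64(47.9), np.float64(0.3)), (np.float64(46.9), np.float64(1.0)), (np.float64(45.9), np.float64(0.8)), (np.float64(44.9), np.float64(-0.4)), (np.float64(44.0), np.float64(1.0)), (np.float64(42.9), np.float64(0.2)), (np.float64(41.9), np.float64(1.6)), (np.float64(40.9), np.float64(-0.1)), (np.float64(40.0), np.float64(0.2)), (np.float64(38.9), np.float64(0.3)), (np.float64(37.9), np.float64(0.7))] 0.5862253161124934
20.2083
```

Run:
```python
from h import *
from cell import r,optics
print(r.current_opening(),r.current_finger_force(),r.current_tool_pos(),r.current_t())
x,y=KEYS['blue'];r.move_linear([x,y,.075],vel=.1)
S,T=optics.get_image('scene'),optics.get_image('top')
c4=cv2.resize(S['pixels'][165:255,250:370],(800,600),interpolation=cv2.INTER_CUBIC)
cv2.imwrite('pics/k1.png',c4[:,:,::-1])
print(proj(S,[x,y,.053]),proj(S,[x,y,.047]))
```

```text
0.0001948102086309859 0.0 [ 0.4987154  -0.13409032  0.13017703] 20.5333
[288.53242506 229.51883264] [288.41083794 230.94987552]
```

View pics/k1.png

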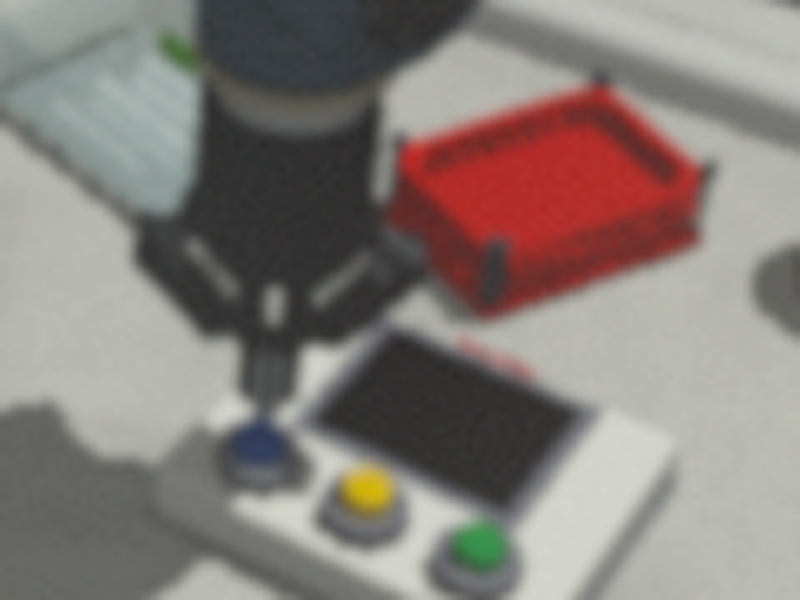

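The shut fingertips, at crop (265,405), seem about 15 mm above the blue cap, higher than the nominal overhang puts them. No key was touched. I'll measure the tip from depth before pressing.

Run:
```python
from h import *
from cell import r,optics
x,y=KEYS['green'];r.move_linear([x,y,.13],vel=.25) if 0 else None
r.move_linear([KEYS['blue'][0],KEYS['blue'][1],.11],vel=.2);r.move_linear([x,y,.11],vel=.2);r.move_linear([x,y,.062],vel=.1)
S,T=optics.get_image('scene'),optics.get_image('top')
print(r.current_contact_force(),r.current_tool_pos(),r.current_ee_rot(),QD.as_quat(),r.current_t())
c4=cv2.resize(S['pixels'][215:260,292:352],(800,600),interpolation=cv2.INTER_CUBIC)
cv2.imwrite('pics/k2.png',c4[:,:,::-1])
print(proj(S,[x,y,.040]),proj(S,[x,y,.047]))
T4=np.linalg.inv(S['camera_from_world'])
g=cv2.cvtColor(S['pixels'],cv2.COLOR_RGB2GRAY)
for v in range(226,250,2):
    o=[]
    for u in range(318,327,2):
        D=S['depth'][v,u];p=(T4@[(u-S['cx'])/S['fx']*D,(v-S['cy'])/S['fy']*D,D,1])[:3];o.append((int(g[v,u]),*(p*1000).round().astype(int).tolist()))
    print(v,o)
```

```text
[-0.56373536 -0.34175491  0.44431135] [ 0.49611691 -0.24410335  0.0627001 ] [9.73259170e-01 2.29709044e-01 4.14589206e-04 4.13783322e-04] [0.97327916 0.22962509 0.         0.        ] 23.0917
[321.16302109 248.38411519] [321.45155419 246.71581731]
226 [(54, 580, -194, 34), (55, 486, -233, 131), (58, 478, -242, 143), (56, 482, -246, 141), (55, 486, -250, 140)]
228 [(55, 490, -227, 117), (56, 480, -236, 130), (56, 476, -243, 138), (55, 479, -248, 138), (55, 509, -243, 110)]
230 [(57, 483, -231, 117), (56, 473, -240, 130), (57, 477, -244, 130), (54, 477, -249, 132), (55, 501, -247, 112)]
232 [(57, 482, -232, 111), (58, 480, -238, 116), (57, 480, -244, 119), (55, 485, -247, 117), (57, 496, -250, 109)]
234 [(55, 547, -210, 36), (59, 480, -239, 108), (54, 483, -244, 109), (56, 486, -248, 109), (58, 486, -254, 112)]
236 [(53, 538, -214, 37), (58, 487, -238, 95), (63, 483, -244, 101), (62, 490, -248, 98), (65, 487, -254, 104)]
238 [(82, 534, -216, 34), (62, 486, -239, 88), (84, 484, -245, 94), (79, 488, -250, 93), (79, 489, -255, 95)]
240 [(138, 525, -220, 35), (68, 487, -239, 80), (89, 483, -247, 88), (84, 488, -250, 85), (80, 488, -256, 88)]
242 [(166, 515, -225, 38), (73, 486, -241, 73), (89, 486, -246, 77), (84, 487, -252, 79), (81, 490, -256, 79)]
244 [(115, 499, -232, 48), (80, 493, -239, 58), (86, 486, -248, 69), (88, 489, -252, 69), (118, 523, -247, 36)]
246 [(75, 487, -236, 53), (80, 486, -243, 58), (80, 492, -247, 55), (85, 495, -251, 55), (115, 498, -256, 55)]
248 [(75, 485, -238, 48), (77, 483, -245, 54), (78, 484, -250, 56), (78, 489, -254, 54), (84, 498, -257, 47)]
```

View pics/k2.png

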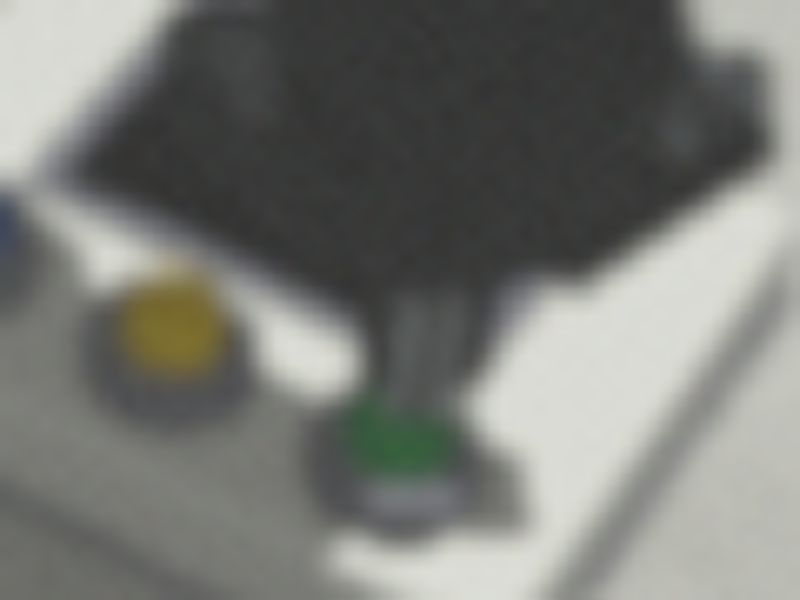

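Run:
```python
from h import *
from cell import r,optics
x,y=KEYS['green']
r.move_linear([x,y,.085],vel=.1);r.sleep(.1)
F=lambda:np.mean([r.current_contact_force()[2] for _ in range(5) if not r.sleep(.01)])
f0=F();z=.062;log=[]
r.move_linear([x,y,z],vel=.05)
while z>.044:
    z-=.001; r.move_linear([x,y,z],vel=.03);f=F()-f0;log.append((round(float(r.current_tool_pos()[2])*1000,1),round(float(f),1)))
    if f>5:break
print(f0,log,r.current_t())
S=optics.get_image('scene')
cv2.imwrite('pics/k3.png',cv2.resize(S['pixels'][215:260,292:352],(800,600),interpolation=cv2.INTER_CUBIC)[:,:,::-1])
```

```text
-0.008670925685334396 [(61.2, 0.0), (60.0, -0.2), (59.0, -0.2), (58.1, 1.2), (57.0, 1.7), (56.0, 1.9), (55.0, 2.6), (54.0, 2.9), (53.0, 3.5), (52.1, 5.2)] 27.1417
```

View pics/k3.png

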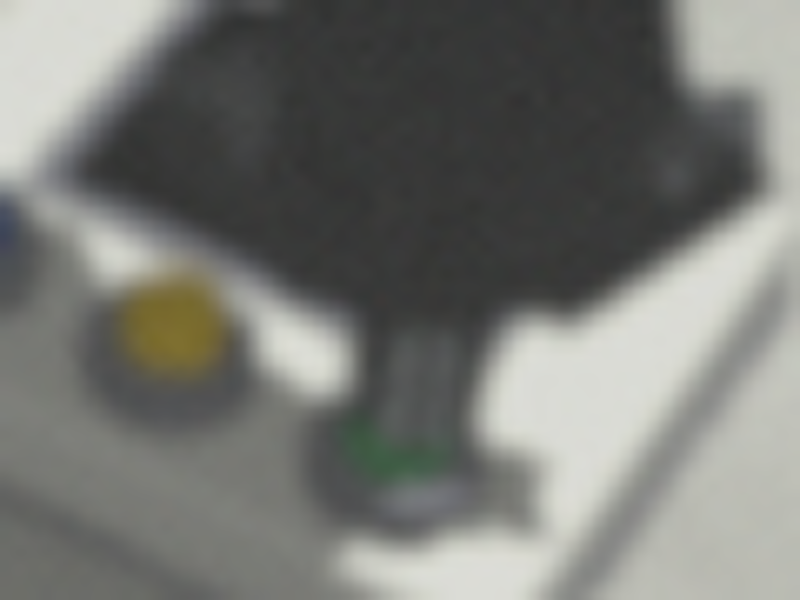

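The green key is visibly down: cap at crop (400,460), with the fingertips at (425,450). Contact came at TCP z 0.0585, so the fingertips are effectively about 11 mm ahead of the TCP. Next come yellow and blue.

Run:
```python
from h import *
from cell import r,optics
F=lambda:np.mean([r.current_contact_force()[2] for _ in range(5) if not r.sleep(.01)])
x,y=KEYS['green'];r.move_linear([x,y,.072],vel=.1)
for k in('yellow','blue'):
    x,y=KEYS[k];r.move_linear([x,y,.072],vel=.15);r.sleep(.1);f0=F()
    r.move_linear([x,y,.0545],vel=.04);log=[];z=.0545
    while z>.047:
        z-=.001; r.move_linear([x,y,z],vel=.03);f=F()-f0;log.append((round(float(r.current_tool_pos()[2])*1000,1),round(float(f),1)))
        if f>5:break
    print(k,log,r.current_t());r.move_linear([x,y,.072],vel=.1)
r.move_linear([x,y,.16],vel=.3)
r.set_gripper(.5)
r.move_to(G+[0,0,.06],QD.as_quat());r.move_linear(G+[0,0,.032],vel=.15)
S,T=optics.get_image('scene'),optics.get_image('top')
a=cv2.resize(S['pixels'][165:225,173:253],(800,600),interpolation=cv2.INTER_CUBIC)
cv2.imwrite('pics/t1.png',a[:,:,::-1]);print(r.current_t(),r.current_tool_pos()-G)
```

```text
yellow [(53.6, 2.7), (52.5, 3.8), (52.0, 11.6)] 29.6583
blue [(53.6, 3.1), (52.5, 3.7), (52.0, 11.3)] 32.1333
34.8917 [ 0.00059052 -0.00041647  0.03272702]
```

View pics/t1.png

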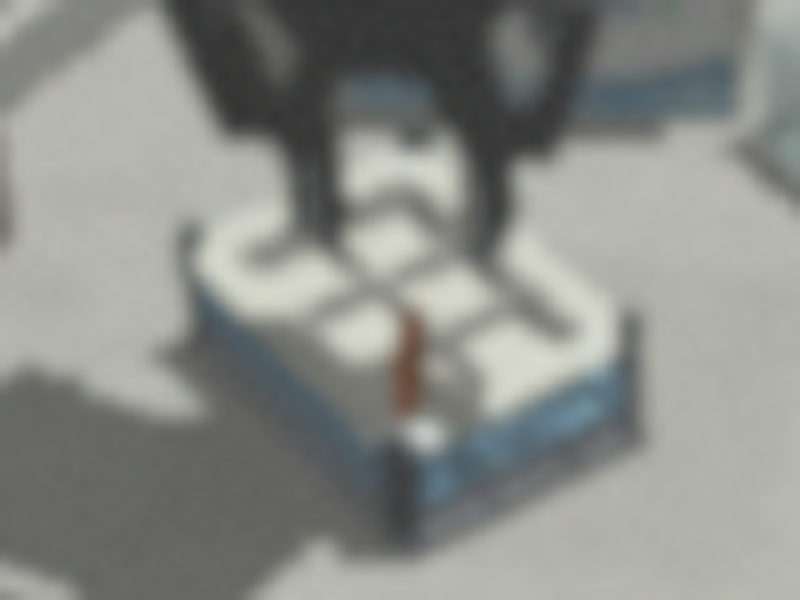

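Both keys bottomed out, at 11 N. The open fingers at crop (315,240) and (490,250) straddle the tab at (408,360), well centred. Given the measured fingertip position, I'll grasp 8 mm lower.

```bash
echo 'G=G-np.array([0,0,.008])' >> h.py
python3 - <<'E'
from h import *
from cell import r,optics
f0=r.current_contact_force()
r.move_linear(G,vel=.06);print('f',r.current_contact_force()-f0)
r.set_gripper(0.0,squeeze=80)
print(r.current_opening()*85,r.current_finger_force(),r.current_contact_force()-f0,r.current_t())
r.current_tool_pos()
for d in(4,8,13,18,24,30):
    p,o=peel(d);r.move_linear(p,rot=o.as_quat(),vel=.05);print(d,(r.current_contact_force()-f0).round(1),(r.current_tool_pos()-p).round(4))
S,T=optics.get_image('scene'),optics.get_image('top')
a=cv2.resize(S['pixels'][160:225,173:253],(400,325),interpolation=cv2.INTER_CUBIC)
b=cv2.resize(T['pixels'][185:250,195:275],(400,325),interpolation=cv2.INTER_CUBIC)
cv2.imwrite('pics/p1.png',np.hstack([a,b])[:,:,::-1]);print(r.current_t(),r.current_opening()*85)
E
```

```text
f [1.18403851 0.24867688 0.10701758]
2.068731081367568 79.04685616493225 [-1.12859021  0.52243211  6.28953793] 36.15
4 [0.5 1.6 1.5] [0.0004 0.0002 0.    ]
8 [ 0.1 -0.9 -0.5] [-0.0003 -0.     -0.0005]
13 [ 0.8  0.3 -0.5] [-0.0005 -0.0001 -0.0007]
18 [ 0.7 -0.1  0. ] [-0.0005 -0.0001 -0.0007]
24 [ 1.1  1.1 -0.3] [-0.0005 -0.0001 -0.0007]
30 [ 0.3  0.7 -0.3] [-0.0005 -0.0002 -0.0006]
38.5333 2.3571525550478767
```

View pics/p1.png

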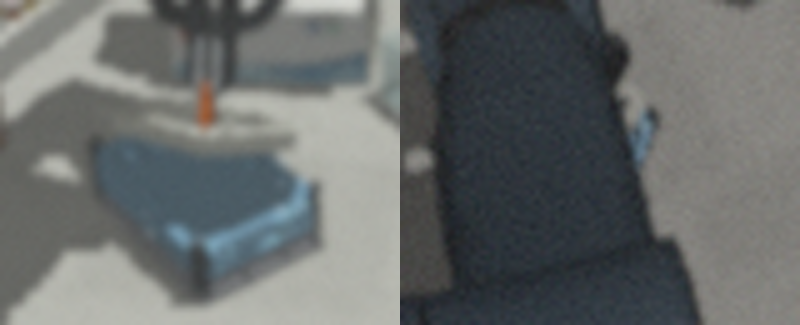

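Peeled: the white tray is tilted with its tab at crop (205,105). The blue stack's front catch at crop (200,265) is still at image pixel (213,213), where it was before. Next: lift, level, carry.

Run:
```python
from h import *
from cell import r,optics
f0=r.current_contact_force()
p,o=peel(30,.01);r.move_linear(p,rot=o.as_quat(),vel=.03);print((r.current_contact_force()-f0).round(1))
p,o=peel(30,.11);r.move_linear(p,rot=o.as_quat(),vel=.12)
lev=G-C+[*C[:2],.21]
r.move_linear(lev,rot=QD.as_quat(),vel=.08)
w=G-C+WIN+[0,0,.16]
r.move_linear(w,vel=.15);r.move_linear(w-[0,0,.06],vel=.08);r.sleep(.4)
print(r.current_t(),r.current_tool_pos()-w+[0,0,.06],r.current_opening()*85)
S,T=optics.get_image('scene'),optics.get_image('top')
import pickle;pickle.dump(dict(scene=S,top=T),open('v1.pkl','wb'))
# predicted rim corners overlaid
for im,n in((S,'s'),(T,'t')):
    M=WIN+[0,0,.1]; pts=[proj(im,M+Rz.apply([a*.05,b*.07,.017])) for a,b in((-1,-1),(1,-1),(1,1),(-1,1))]
    x0,y0=(265,165) if n=='s' else (255,165)
    k=5;g=cv2.resize(im['pixels'][y0:y0+100,x0:x0+80],None,fx=k,fy=k,interpolation=cv2.INTER_CUBIC)
    cv2.polylines(g,[np.int32([(q-[x0,y0]+.5)*k for q in pts])],True,(255,0,255),1)
    if n=='s':A=g
cv2.imwrite('pics/w1.png',np.hstack([A,g])[:,:,::-1])
# stack centre check
print(S['pixels'][213,213])
```

```text
[-0.3  1.4  0.4]
44.55 [ 4.30970851e-05 -3.72560842e-06  1.42271073e-04] 2.2809691971206796
[67 71 73]
```

View pics/w1.png

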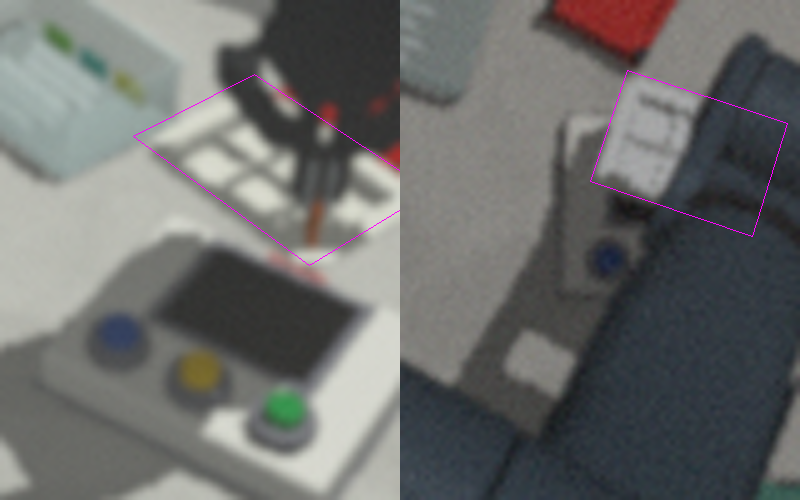

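Run:
```python
from h import *
import pickle
d=pickle.load(open('v1.pkl','rb'));M=WIN+[0,0,.1]
for n in('scene','top'):
    im=d[n];poly=np.int32([proj(im,M+Rz.apply([a*.056,b*.076,.017])).round() for a,b in((-1,-1),(1,-1),(1,1),(-1,1))])
    m=np.zeros((384,512),np.uint8);cv2.fillPoly(m,[poly],1)
    hsv=cv2.cvtColor(im['pixels'],cv2.COLOR_RGB2HSV)
    m&=((hsv[...,2]>(140 if n=='scene' else 110))&(hsv[...,1]<60)).astype(np.uint8)
    v,u=np.nonzero(m);D=im['depth'][v,u]
    c=np.c_[(u-im['cx'])/im['fx']*D,(v-im['cy'])/im['fy']*D,D,np.ones_like(D)]
    P=(np.linalg.inv(im['camera_from_world'])@c.T).T[:,:3]
    L=Rz.inv().apply(P-M);L=L[(abs(L[:,2]-.012)<.025)]
    A=np.c_[L[:,:2],np.ones(len(L))]
    for _ in range(5):
        s=np.linalg.lstsq(A,L[:,2],rcond=None)[0];k=abs(L[:,2]-A@s)<.008;A,L=A[k],L[k]
    print(n,len(L),'slopes deg',np.rad2deg(s[:2]).round(2),'z mm',s[2]*1000,L.min(0).round(3),L.max(0).round(3))
S=d['scene']
a=cv2.resize(S['pixels'][165:225,173:253],(800,600),interpolation=cv2.INTER_CUBIC)
f=C+[0,0,.014]
for z in(.045,.0):
    q=np.int32([(proj(S,[*C[:2],z]+Rz.apply([i*.05,j*.07,0]))-[173,165]+.5)*10 for i,j in((-1,-1),(1,-1),(1,1),(-1,1))]);cv2.polylines(a,[q],True,(255,0,255),1)
cv2.imwrite('pics/st.png',a[:,:,::-1])
```

```text
scene 347 slopes deg [-0.75 -1.26] z mm 14.472947770537832 [-0.052 -0.075  0.006] [0.051 0.066 0.021]
top 203 slopes deg [ 3.4  15.26] z mm -1.3648004589811542 [-0.042  0.006 -0.003] [0.051 0.069 0.023]
```

View pics/st.png

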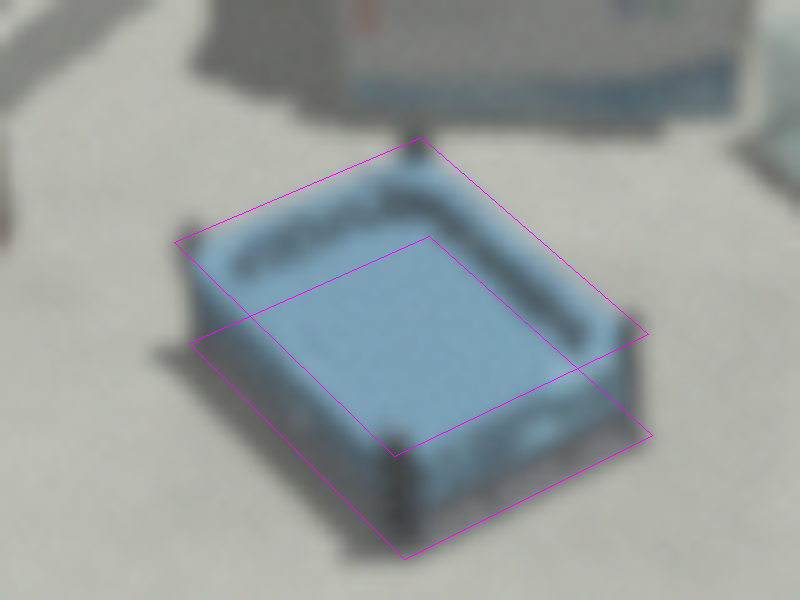

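The blue stack stands exactly on its starting outline, with no shift. The tray's depth plane in the scene view is level to about 1.5° and at the right height. Handing in.

```bash
python3 -c "
from cell import r
print(r.hand_in(), r.current_t())"
```

```text
the job is handed in; nothing more can be done
the job is handed in; nothing more can be done
```

I pressed green, yellow and blue in order and let each up again, and peeled the white tray off corner-first without moving the blue stack. I handed in at about 45 s with the tray held centred about 10 cm above the window, level to about 1.5° by the depth camera.

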